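Load the hooded parts washer

TASK

Open the bench parts washer: its grey hood stands ajar, so reach under the raised front edge, push the red sprung safety catch aside (to the robot's left) and lift, then swing the hood fully open. Move every brass fitting from the black pocket tray onto the yellow strip on the washer's deck, each standing upright with its steel spout pointing squarely at the red spray bar along the back, then close the hood down fully so that the catch snaps home. Do not disturb the oil can, the screwdriver or the cup.

Things in the scene. Friction and masses are not known exactly. Their poses are not given: they have to be found in the camera images.
- washer: Fixed blue parts washer, origin under its centre, on the table; turned up to about 9 degrees. x runs from its front (robot side) to its back, y to the robot's left, z up. Cabinet 170 mm (x) by 320 mm (y), walls 6 mm thick, rim 125 mm above the table, open top. Inside: x -79 to +79, y -154 to +154 mm.
- deck (a point): Centre of the yellow strip on the washer's steel deck, 65 mm above the table, 60 mm below the rim, and 22 mm in front of the washer's centre. The strip is flat, 60 mm along x by 270 mm along y, inside a kerb 6 mm high (inner faces at x -41 and +41, y -139 and +139 mm). Axes as the washer's: x points squarely at the spray bar.
- spray_bar (a point): Middle of the red spray bar, a 12 mm tube along y at the washer's back wall, 93 mm behind the deck point and 22 mm above the deck. Axes as the washer's.
- hood_hinge (a point): Middle of the hood's hinge line, on the cabinet's back rim, 125 mm above the table, 85 mm behind the washer's centre; the line runs along the washer's y. Axes as the washer's; it does not turn with the hood.
- hood (a joint): Hood angle, rad: 0 shut (level), about 0.1 ajar at the start, 1.7 open (a stop, just past upright). A stiff hinge holds it wherever it is left; about 6 N up at the front edge raises it. The catch stops it at about 0.12 until pushed aside; past about 0.25 it is free and the catch may be let go.
- hood_edge (a point): Centre of the smooth yellow round bar (14 mm thick) that forms the hood's front edge, at mid width; moves with the hood, 211 mm from the hinge line. The hood is a grey panel 340 mm wide, 12 mm thick; shut, its underside is 2 mm and its top 14 mm above the hinge line, and the bar overhangs the cabinet's front face by 48 mm.
- catch (a joint): Sideways travel of the safety catch, m: 0 at rest (engaged), 0.024 fully aside; clear of its striker from 0.014. It slides to the washer's +y (robot's left) against a spring (1.5 N at rest, 4.5 N at the end). Pressing the hood shut cams it aside by itself between about 0.22 and 0.12 rad, then it snaps back.
- catch_paddle (a point): On the axis of the red catch paddle, 30 mm below the hood's hinge plane; moves with hood and catch. The paddle, an upright bar 12 (x) by 10 mm (y), hangs from the hood's underside to 52 mm below that plane, midway along the front edge, right below the yellow bar. Push its right (-y) side to the left (+y). With the hood open it juts out forwards: keep clear.
- striker_mid (a point): Middle of the fixed striker, a slanted 6 mm rod on a bracket, 11 mm out from the middle of the cabinet's front face, 12 mm below the rim, about 21 mm wide. A steel lug at the paddle's foot, pointing back 34 mm, hooks under it.
- tray_mid (a point): Centre of the black pocket tray (fixed), at the top of its walls, 9 mm above the table; 140 mm square, 2 by 2 pockets, centres 68 mm apart, floor 5 mm above the table, so the pocket walls are only 4 mm high. It stands left or right of the washer, turned up to about 15 degrees.
- oil_can: Bystander: oil can, 60 mm wide, 150 mm tall, origin at its underside's centre; stands on the other side of the washer from the tray.
- driver: Bystander: screwdriver with green handle lying on the table, beyond the work.
- cup: Bystander: white cup, 80 mm wide, 70 mm tall, beyond the work; origin at its underside's centre.
- fitting0_mid (a point): Centre of a loose brass fitting, half-way up; absent ones read None. Three or four start in the tray's pockets, turned any way. Square body 22 by 22 mm on a round foot 34 mm across, 5 mm thick; 34 mm tall, 0.11 kg. A steel spout 10 mm thick sticks out along +x at half height, its end 23 mm from the axis (z up); grip the body across its y faces.
- fitting1_mid (a point): Centre of a loose brass fitting, half-way up; absent ones read None. Three or four start in the tray's pockets, turned any way. Square body 22 by 22 mm on a round foot 34 mm across, 5 mm thick; 34 mm tall, 0.11 kg. A steel spout 10 mm thick sticks out along +x at half height, its end 23 mm from the axis (z up); grip the body across its y faces.
- fitting2_mid (a point): Centre of a loose brass fitting, half-way up; absent ones read None. Three or four start in the tray's pockets, turned any way. Square body 22 by 22 mm on a round foot 34 mm across, 5 mm thick; 34 mm tall, 0.11 kg. A steel spout 10 mm thick sticks out along +x at half height, its end 23 mm from the axis (z up); grip the body across its y faces.
- fitting3_mid (a point): Centre of a loose brass fitting, half-way up; absent ones read None. Three or four start in the tray's pockets, turned any way. Square body 22 by 22 mm on a round foot 34 mm across, 5 mm thick; 34 mm tall, 0.11 kg. A steel spout 10 mm thick sticks out along +x at half height, its end 23 mm from the axis (z up); grip the body across its y faces.

How it is judged:
On the way, in this order (a step that is already met when the one before it is completed fails the run):
1. the safety catch is pushed aside under the raised edge (value of joint catch above 0.01 m and value of joint hood below 0.3 rad), for 0.05 s.
2. the hood is swung open (value of joint hood above 1.4 rad), for 0.2 s.
3. every fitting stands on the yellow strip, its spout facing the spray bar, the hood still open (x of fitting0_mid in the frame of deck between -0.032 and 0.032 m and y of fitting0_mid in the frame of deck between -0.137 and 0.137 m and z of fitting0_mid in the frame of deck between 0.01 and 0.024 m and angle between each of fitting0_mid, fitting1_mid, fitting2_mid, fitting3_mid's own z axis and vertical below 0.15 rad and angle between the x axis of each of fitting0_mid, fitting1_mid, fitting2_mid, fitting3_mid and the x axis of deck, either way round below 0.26 rad and x of spray_bar in the frame of fitting0_mid above 0 m and x of fitting1_mid in the frame of deck between -0.032 and 0.032 m and y of fitting1_mid in the frame of deck between -0.137 and 0.137 m and z of fitting1_mid in the frame of deck between 0.01 and 0.024 m and x of spray_bar in the frame of fitting1_mid above 0 m and x of fitting2_mid in the frame of deck between -0.032 and 0.032 m and y of fitting2_mid in the frame of deck between -0.137 and 0.137 m and z of fitting2_mid in the frame of deck between 0.01 and 0.024 m and x of spray_bar in the frame of fitting2_mid above 0 m and x of fitting3_mid in the frame of deck between -0.032 and 0.032 m and y of fitting3_mid in the frame of deck between -0.137 and 0.137 m and z of fitting3_mid in the frame of deck between 0.01 and 0.024 m and x of spray_bar in the frame of fitting3_mid above 0 m and value of joint hood above 1 rad), for 0.2 s.
At the end, for the whole second after the job is handed in: Every fitting present stands upright (within about 8 degrees) on the deck, its centre within 32 mm of the yellow strip's centre line and 137 mm of its middle, its spout pointing at the spray bar within 15 degrees, at rest; the hood is shut (under 0.04 rad) and the catch is back home (under 4 mm) (x of fitting0_mid in the frame of deck between -0.032 and 0.032 m and y of fitting0_mid in the frame of deck between -0.137 and 0.137 m and z of fitting0_mid in the frame of deck between 0.01 and 0.024 m and angle between each of fitting0_mid, fitting1_mid, fitting2_mid, fitting3_mid's own z axis and vertical below 0.15 rad and angle between the x axis of each of fitting0_mid, fitting1_mid, fitting2_mid, fitting3_mid and the x axis of deck, either way round below 0.26 rad and x of spray_bar in the frame of fitting0_mid above 0 m and x of fitting1_mid in the frame of deck between -0.032 and 0.032 m and y of fitting1_mid in the frame of deck between -0.137 and 0.137 m and z of fitting1_mid in the frame of deck between 0.01 and 0.024 m and x of spray_bar in the frame of fitting1_mid above 0 m and x of fitting2_mid in the frame of deck between -0.032 and 0.032 m and y of fitting2_mid in the frame of deck between -0.137 and 0.137 m and z of fitting2_mid in the frame of deck between 0.01 and 0.024 m and x of spray_bar in the frame of fitting2_mid above 0 m and x of fitting3_mid in the frame of deck between -0.032 and 0.032 m and y of fitting3_mid in the frame of deck between -0.137 and 0.137 m and z of fitting3_mid in the frame of deck between 0.01 and 0.024 m and x of spray_bar in the frame of fitting3_mid above 0 m and linear speed of each of fitting0, fitting1, fitting2, fitting3 below 0.03 m/s and value of joint hood below 0.04 rad and value of joint catch below 0.004 m); the robot touches nothing.
It fails at once if the oil can is moved by more than 3 cm (distance of oil_can from where it was at the start of the episode above 0.03 m).
It fails at once if the screwdriver is moved by more than 3 cm (distance of driver from where it was at the start of the episode above 0.03 m).
It fails at once if the cup is moved by more than 3 cm (distance of cup from where it was at the start of the episode above 0.03 m).
Of fitting0, fitting1, fitting2, fitting3 only 3 to 4 are there at a start; the rules pass over those that are not, and their reading is None.
At some moment in a run one of fitting0, fitting1, fitting2, fitting3 may be knocked a few centimetres aside while the robot is not near it.
It also fails if it takes over 210 s, if anything falls off the work surface, if the arm or the gripper's body presses on something with over 40 N, if the wrist force passes 120 N, or if a joint passes its speed limit or range.

ROBOT

A 7-joint arm with a two-finger parallel gripper is mounted at the origin on the work surface. World frame = base frame: x ahead of the robot, y to its left, z up, the work surface at z = 0. Lengths are in m, angles in rad, forces in N, time in s.
With the tool pointing down it reaches from about 0.425 to 1.025 m from the base axis. Payload 3.6 kg.
Tool frame: the origin (TCP) lies between the finger pads; the fingertips stand 11 mm ahead of it and the grasp point (between the pads) lies 8 mm behind it (r.tip_reach is the z of the fingertips in the tool frame, in m); z points along the fingers, y is the direction in which the jaws open and shut (so a half turn about z gives the same grasp; the last joint's range is limited). The gripper opens to 85 mm and grips with 20 to 120 N. Pads are 22 mm wide; open, the fingers measure 114 mm over their backs; the gripper's body (76 mm by 85 mm) begins 54 mm behind the grasp point. The pads swing forward as they close: fully open they stand 13 mm farther back than shut.
Start: joints at [-1.224, 0.591, 0.048, 1.609, -0.033, 0.943, -0.034], TCP at [0.309, 0.656, 0.242] pointing down, gripper open.
Joint ranges: [-2.69, 2.69], [-0.47, 2.24], [-1.27, 1.36], [0.19, 2.51], [-1.53, 4.68], [0.08, 2.07], [-3.09, 3.09]. Speed limits (rad/s): [2.57, 2.57, 3.14, 3.14, 3.14, 3.14, 3.14].

INTERFACE

Orientations are given as a 3x3 rotation matrix whose columns are the frame's x, y, z axes.
In Python, from cell import status, eyes, r gives the robot as it stands.
- The arm moves only by the tool drive_tool, never from a script. Its argument "moves" is a list of rows, each a list of 3 entries, a list of its own where there are three numbers: the shift along the tool's x, y, z in m, then the turn about the tool's z in degrees, then the closure, from -1 (fully open) to 1 (shut). A call has 1 to 20 rows; each row is the pose to reach, as a shift and turn from the pose commanded when the call began, along the tool's axes at that moment; what a row does not reach only later rows make up. A row lasts 1/10 s, in which the tool goes at most 50 mm and 8.59 degrees, less where a joint would pass 70% of its speed; a pose out of reach is approached as far as the arm can. A call with a gripper value outside its range is refused whole. The fingers move at their own pace and stop on an object; the grip force is fixed at half the most. Time passes only in rows, so rows that repeat a pose let the fingers close. It gives the time, the measured TCP pose, the force and the opening at its end, in the units of the state.
- status.observe(): the state, without advancing time (a new reading comes with each control period).
- eyes.get_image(name): name is "scene" or "top" or "wrist"; returns (picture, depth): 384x512x3 uint8, red, green, blue; 384x512 float32, m along the optical axis (not along the pixel's ray), 0 where there is no reading.
- eyes.camera_info(name): a dict with "fx", "fy", "cx", "cy" (pixels), "k1" (the pictures are not rectified: a ray, as slopes to the right and down, at radius r is drawn at 1 + k1 r^2 times it, then the intrinsics apply), "pose" (4x4, takes a point from camera to world coordinates). Camera axes: x right, y down, z forward; pixel columns grow to the right and rows downward; lengths in m; the calibration is good to about 2 mm. A picture is of the moment at which its call begins: read the wrist's pose just before it. camera_info takes no time and is no camera call; for the wrist camera it gives the pose at the moment of the call.
- r.sign_off(): hands the job in, once; it reports no verdict.
The state is a dict: "t": time; "q": joint angles; "joint_vel": joint speeds; "joint_torque": joint torques, N m; "ee_pos": TCP position; "tool_rot": TCP orientation; "ft_force": force on the tool from outside, world axes, zero at the start; "ft_torque": the same for the moment, N m; "opening": finger opening in m.
Only numpy, scipy, OpenCV 4.12 (cv2) and the standard library are available. Lean on these libraries where they do the work, as an engineer would, in place of code of your own. Each camera call takes 0.05 s, during which the arm holds its last target. There are 200 camera calls.

## Working session

There is one attempt and no reset: what is moved stays moved. The work goes in short steps, Python scripts to look and compute and a tool call to move; the robot and the scene stay as the last step left them, time stands still between calls to the robot, and variables do not carry over. Pictures are saved under pics/ and viewed, about 12 in all and at most 16, crops included, and the job is handed in when it is done.

Besides the shell and the picture viewer there is one more tool, called after ">>>" as name(argument=value, ...) on one line, values as JSON. drive_tool: Moves the arm, as the interface text tells. Its arguments: {"type":"object","properties":{"moves":{"type":"array"}},"required":["moves"]}

```bash
ls; mkdir -p pics
cat > h.py <<'E'
import numpy as np, cv2
from cell import status, eyes, r
np.set_printoptions(precision=4,suppress=True)
def grab(n):
    ci=eyes.camera_info(n); im,d=eyes.get_image(n); return im,d,ci
def rays(ci,uv):
    uv=np.asarray(uv,float).reshape(-1,1,2)
    K=np.array([[ci['fx'],0,ci['cx']],[0,ci['fy'],ci['cy']],[0,0,1]])
    p=cv2.undistortPoints(uv,K,np.array([ci['k1'],0,0,0,0])).reshape(-1,2)
    return np.c_[p,np.ones(len(p))]
def onplane(ci,uv,z):
    P=np.array(ci['pose']); d=rays(ci,uv)@P[:3,:3].T; o=P[:3,3]
    return o+d*((z-o[2])/d[:,2])[:,None]
def cloud(ci,dep):
    h,w=dep.shape; v,u=np.mgrid[:h,:w]; P=np.array(ci['pose'])
    c=rays(ci,np.c_[u.ravel(),v.ravel()])*dep.reshape(-1,1)
    return (c@P[:3,:3].T+P[:3,3]).reshape(h,w,3)
def save(n,im,s=1):
    cv2.imwrite('pics/'+n,cv2.resize(im[...,::-1],None,fx=s,fy=s,interpolation=cv2.INTER_CUBIC))
E
python3 - <<'E'
from h import *
s=status.observe(); print(s)
for n in('scene','top'):
    im,d,ci=grab(n); save(n+'0.png',im,1.5); np.savez('/tmp/'+n,im=im,d=d); print(n,ci)
print(r.tip_reach)
E
```

```text
pics
{'t': 0.0, 'q': array([-1.2245,  0.5921,  0.0483,  1.6098, -0.0333,  0.9427, -0.0337]), 'joint_vel': array([-0.0004, -0.0009,  0.0002,  0.0007, -0.0009, -0.0005,  0.0012]), 'joint_torque': array([  0.0005, -54.8691,   1.5469, -19.812 ,   0.0094,   0.0087,
         0.    ]), 'ee_pos': array([0.3083, 0.6553, 0.2411]), 'tool_rot': array([[-0.9049,  0.4257, -0.0008],
       [ 0.4257,  0.9049, -0.0021],
       [-0.0002, -0.0022, -1.    ]]), 'ft_force': array([-0.2675, -0.7463,  0.2554]), 'ft_torque': array([ 0.0314, -0.0356,  0.0241]), 'opening': 0.08545018204619508}
scene {'fx': 416.2628859815058, 'fy': 416.2628859815058, 'cx': 250.28914937370547, 'cy': 197.37586325248347, 'k1': 0.052409939114635685, 'pose': array([[ 0.6413,  0.5983, -0.4804,  1.2122],
       [ 0.7672, -0.4886,  0.4155, -0.5147],
       [ 0.0139, -0.635 , -0.7724,  1.107 ],
       [ 0.    ,  0.    ,  0.    ,  1.    ]])}
top {'fx': 476.85107257140874, 'fy': 476.85107257140874, 'cx': 250.5142024589314, 'cy': 186.04586361478334, 'k1': -0.11873859914527153, 'pose': array([[ 0.0028, -0.9926,  0.121 ,  0.3966],
       [-0.9999, -0.0041, -0.0102,  0.0095],
       [ 0.0106, -0.121 , -0.9926,  1.4347],
       [ 0.    ,  0.    ,  0.    ,  1.    ]])}
0.011
```

View pics/scene0.png

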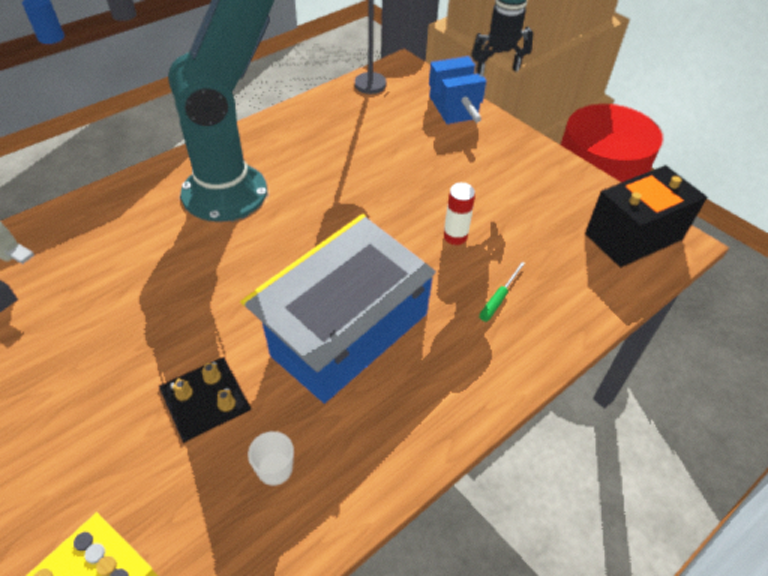

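View pics/top0.png

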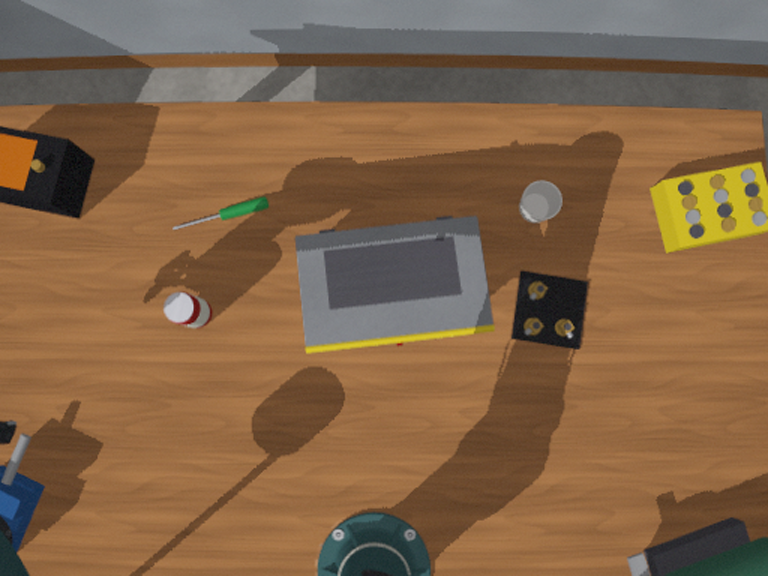

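The top view shows the washer centrally, with its yellow bar running from about (305,350) to (493,327). The tray is at (550,310) with three fittings, the cup is at (540,200), and the oil can is at (185,308). Next I'll measure them.

Run:
```python
from h import *
z=np.load('/tmp/top.npz'); im,d=z['im'],z['d']; ci=eyes.camera_info('top'); C=cloud(ci,d)
hsv=cv2.cvtColor(im,cv2.COLOR_RGB2HSV)
def blob(m,box):
    k=np.zeros_like(m); a,b,c,e=box; k[b:e,a:c]=m[b:e,a:c]; return k>0
Y=blob(cv2.inRange(hsv,(22,120,100),(35,255,255)),(190,200,340,250))
p=C[Y]; print('bar n',len(p),'z med',np.median(p[:,2]),p.min(0),p.max(0))
c=cv2.minAreaRect(np.argwhere(Y)[:,::-1].astype(np.float32)); print(c)
v,u=np.where(Y); e=[]
L=onplane(ci,np.c_[u,v],np.percentile(p[:,2],60))
t=np.linalg.svd(L[:,:2]-L[:,:2].mean(0),full_matrices=False)[2][0]; t*=np.sign(t[1]); s=(L[:,:2]-L[:,:2].mean(0))@t
print('dir',t,'yaw',np.degrees(np.arctan2(-t[0],t[1])),'len',np.ptp(s),'mid',L[:,:2].mean(0)+t*(s.max()+s.min())/2)
# hood panel plane
G=C[150:222,205:320].reshape(-1,3); G=G[(G[:,2]>.1)]
A=np.c_[G[:,:2],np.ones(len(G))]; 
k=np.ones(len(G),bool)
for _ in range(5):
    w=np.linalg.lstsq(A[k],G[k,2],rcond=None)[0]; k=abs(A@w-G[:,2])<.004
print('plane',w,'tilt',np.hypot(*w[:2]),k.mean(),'dir',np.degrees(np.arctan2(-w[1],-w[0])))
R=blob(cv2.inRange(hsv,(0,150,60),(8,255,255))|cv2.inRange(hsv,(172,150,60),(180,255,255)),(240,220,290,250))
print('red',R.sum(),np.argwhere(R)[:,::-1].mean(0) if R.any() else '',np.median(C[R],0) if R.any() else '')
T=blob(cv2.inRange(hsv,(0,0,0),(180,255,45)),(335,175,400,240)).astype(np.uint8)*255
T=cv2.morphologyEx(T,cv2.MORPH_CLOSE,np.ones((15,15)))
cs=max(cv2.findContours(T,0,2)[0],key=cv2.contourArea)
q=onplane(ci,cs.reshape(-1,2),.009)[:,:2].astype(np.float32); print('tray',cv2.minAreaRect(q))
x=C[178:238,338:398].reshape(-1,3); x=x[(x[:,2]>.033)&(x[:,2]<.045)]
cr,lab,cen=cv2.kmeans(x[:,:2].astype(np.float32),3,None,(3,50,1e-4),5,2); print('fit tops',cen,len(x))
# scene view of paddle
z=np.load('/tmp/scene.npz'); 
save('tray0.png',im[170:245,330:405],8)
```

```text
bar n 579 z med 0.1571271716181608 [ 0.3966 -0.222  -0.0057] [0.4719 0.1341 1.4347]
((266.47930908203125, 225.82725524902344), (4.896692276000977, 126.25318908691406), 83.1765365600586)
dir [-0.1207  0.9927] yaw 6.934511920897383 len 0.33861544497661733 mid [ 0.4455 -0.0474]
plane [-0.1272 -0.0077  0.2193] tilt 0.12747597345711723 0.722064452401531 dir 3.4603206973350242
red 4 [265.75 229.25] [ 0.4385 -0.0483  0.1071]
tray ((0.5104979276657104, -0.35549163818359375), (0.13714122772216797, 0.13819056749343872), 80.95781707763672)
fit tops [[ 0.4751 -0.382 ]
 [ 0.4776 -0.318 ]
 [ 0.5502 -0.3289]] 154
```

View pics/tray0.png

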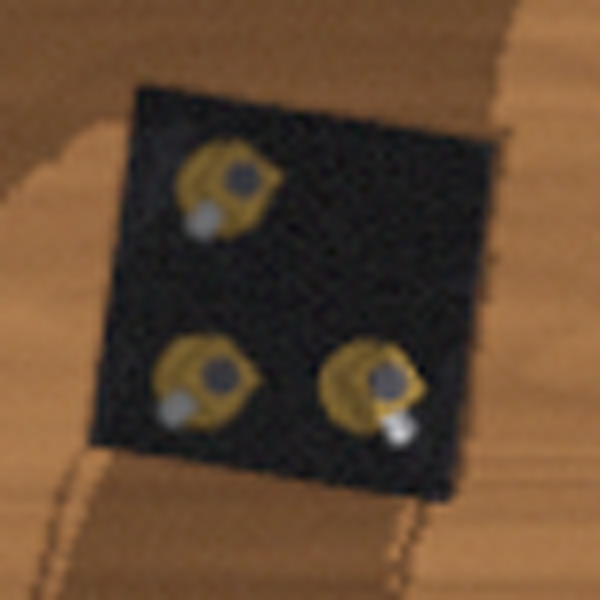

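>>> drive_tool(moves=[[[-0.409,-0.584,0],-32.1,-1],[[-0.409,-0.584,0],-32.1,-1],[[-0.409,-0.584,0],-32.1,-1],[[-0.409,-0.584,0],-32.1,-1],[[-0.409,-0.584,0],-32.1,-1],[[-0.409,-0.584,0],-32.1,-1],[[-0.409,-0.584,0],-32.1,-1],[[-0.409,-0.584,0],-32.1,-1],[[-0.409,-0.584,0],-32.1,-1],[[-0.409,-0.584,0],-32.1,-1],[[-0.409,-0.584,0],-32.1,-1],[[-0.409,-0.584,0],-32.1,-1],[[-0.409,-0.584,0],-32.1,-1],[[-0.409,-0.584,0],-32.1,-1],[[-0.409,-0.584,0],-32.1,-1],[[-0.409,-0.584,0],-32.1,-1],[[-0.409,-0.584,0],-32.1,-1],[[-0.409,-0.584,0],-32.1,-1],[[-0.409,-0.584,0],-32.1,-1],[[-0.409,-0.584,0],-32.1,-1]])

```text
t: 2.1
ee_pos: [0.4301, -0.0453, 0.2423]
tool_rot: [[-0.992, -0.123, -0.0], [-0.123, 0.992, 0.0], [0.0, 0.0, -1.0]]
ft_force: [-0.1, 0.2, -0.2]
opening: 0.0853
```

```bash
cat >> h.py <<'E'
def go(x,y,z,yaw=None):
    "shift/turn to a world target; yaw = world angle of tool y, deg (either end)"
    s=status.observe(); R=s['tool_rot']; d=R.T@(np.array([x,y,z])-s['ee_pos'])
    c=np.degrees(np.arctan2(R[1,1],R[0,1])); t=0 if yaw is None else -(yaw-c)
    t=(t+180)%360-180
    print('shift',d.round(4),'turn',round(t,1),'or',round(t-180*np.sign(t),1),'cur yaw',c.round(2),'pos',s['ee_pos'],'q7',s['q'][6].round(2))
E
python3 - <<'E'
from h import *
s=status.observe(); print(s['t'],s['ee_pos'],s['tool_rot'],s['q'],s['ft_force'])
im,d,ci=grab('wrist'); save('w1.png',im,1.2); np.savez('/tmp/w1',im=im,d=d,P=ci['pose']); print(ci)
E
```

```text
2.1 [ 0.4301 -0.0453  0.2423] [[-0.9924 -0.1228 -0.0001]
 [-0.1228  0.9924  0.0003]
 [ 0.      0.0003 -1.    ]] [-0.0722  0.2254  0.0857  2.2429 -0.0311  0.6744  1.7296] [-0.0527  0.2304 -0.1587]
{'fx': 319.80618738242913, 'fy': 319.80618738242913, 'cx': 258.1773301593298, 'cy': 192.6047225484983, 'k1': -0.020056897422394766, 'pose': array([[-0.1228,  0.9561,  0.2662,  0.362 ],
       [ 0.9924,  0.1182,  0.0333, -0.0552],
       [ 0.0003,  0.2683, -0.9633,  0.3751],
       [ 0.    ,  0.    ,  0.    ,  1.    ]])}
```

View pics/w1.png

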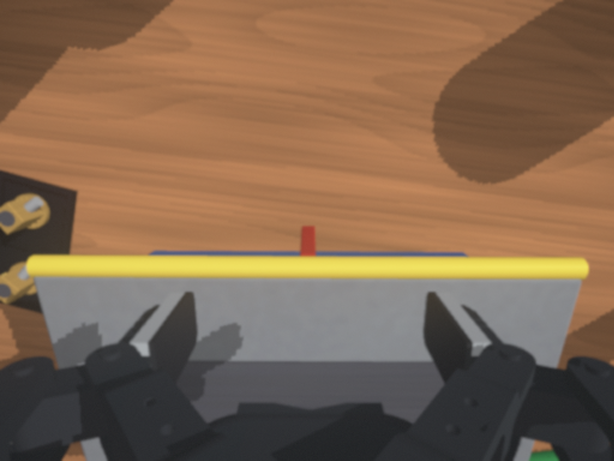

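The wrist view shows the bar along row 267, from column 33 to 583. The red paddle sticks out in front of it at (308,240), and tray fittings show at the left.

Run:
```python
from h import *
z=np.load('/tmp/w1.npz'); im,d=z['im'],z['d']; ci=eyes.camera_info('wrist'); ci['pose']=z['P']; C=cloud(ci,d)
hsv=cv2.cvtColor(im,cv2.COLOR_RGB2HSV)
R=cv2.inRange(hsv,(0,150,60),(8,255,255)); R[:170]=0;R[225:]=0; n=np.argwhere(R>0); print('red n',len(n),n.min(0),n.max(0))
p=C[R>0]; print(p[:, :].min(0),np.median(p,0),p.max(0))
for row in range(n[:,0].min(),n[:,0].max()+1,4):
    m=R[row]>0; print(row,C[row][m].mean(0),np.ptp(C[row][m][:,1]))
Y=cv2.inRange(hsv,(22,120,100),(35,255,255)); p=C[Y>0]; p=p[(p[:,2]>.12)&(p[:,2]<.18)]
v,u=np.where(Y>0); L=onplane(ci,np.c_[u,v],.154)[:,:2]
vx,vy,x0,y0=cv2.fitLine(L.astype(np.float32),cv2.DIST_L2,0,.01,.01).ravel(); t=np.array([vx,vy])*np.sign(vy); s=(L-[x0,y0])@t; nrm=(L-[x0,y0])@[t[1],-t[0]]
print('bar yaw',np.degrees(np.arctan2(-t[0],t[1])),'mid',[x0,y0]+t*(s.max()+s.min())/2,'len',np.ptp(s),'thick',np.percentile(nrm,[2,98]),'z',np.percentile(p[:,2],[5,50,95]))
```

```text
red n 290 [188 251] [212 262]
[ 0.4346 -0.0521  0.0006] [ 0.4378 -0.0471  0.1241] [ 0.4658 -0.0426  0.1475]
188 [ 0.4351 -0.0471  0.0958] 0.0071545467729730305
192 [ 0.4385 -0.0473  0.0971] 0.008709130725780036
196 [ 0.4368 -0.0473  0.1158] 0.009221524720163715
200 [ 0.4378 -0.0471  0.1241] 0.008994872194282709
204 [ 0.4384 -0.047   0.1329] 0.008661753849133619
208 [ 0.4393 -0.0469  0.1405] 0.008435231584606268
212 [ 0.4404 -0.0471  0.1467] 0.0074399477236377284
bar yaw 6.7084584 mid [ 0.4458 -0.0464] len 0.3491631874960668 thick [-0.0066  0.0066] z [0.1544 0.1591 0.1607]
```

>>> drive_tool(moves=[[[0.0065,-0.003,0.04],0,0.2],[[0.0065,-0.003,0.08],0,0.2],[[0.0065,-0.003,0.1],0,0.2],[[0.0065,-0.003,0.12],0,0.2],[[0.0065,-0.003,0.13],0,0.2],[[0.0065,-0.003,0.136],0,0.2],[[0.0065,-0.003,0.136],0,0.2],[[0.0065,-0.003,0.136],0,0.2],[[0.0065,-0.003,0.136],0,0.2]])

```text
t: 3.05
ee_pos: [0.4247, -0.0503, 0.1071]
tool_rot: [[-0.993, -0.12, 0.002], [-0.12, 0.993, -0.0], [-0.002, -0.0, -1.0]]
ft_force: [0.0, -1.0, -0.2]
opening: 0.0342
```

Run:
```python
from h import *
s=status.observe(); print(s['t'],s['ee_pos'],s['tool_rot'][:,1],s['ft_force'],s['opening'])
im,d,ci=grab('wrist'); save('w2.png',im,1.2)
```

```text
3.05 [ 0.4247 -0.0503  0.1071] [-0.1202  0.9927 -0.0003] [ 0.0182 -1.0271 -0.1828] 0.034164403518937375
```

View pics/w2.png

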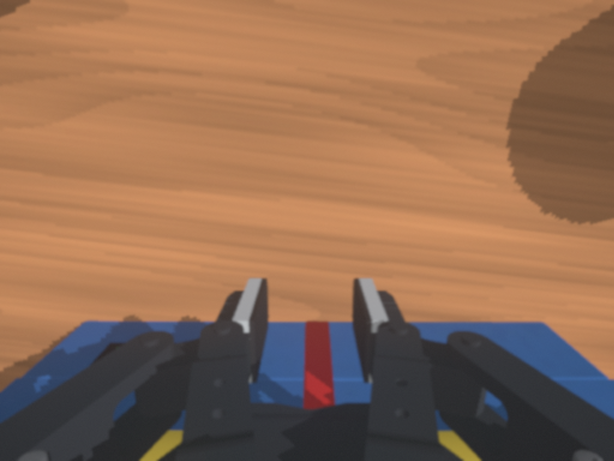

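Both fingers straddle the red paddle, which is centred at column 317. Next I'll press in toward the bar.

>>> drive_tool(moves=[[[-0.002,0.001,0],0,0.2],[[-0.004,0.001,0],0,0.2],[[-0.005,0.001,0],0,0.2],[[-0.005,0.001,0],0,0.2]])

```text
t: 3.5
ee_pos: [0.4275, -0.0487, 0.1061]
tool_rot: [[-0.993, -0.12, -0.003], [-0.12, 0.993, 0.0], [0.003, 0.0, -1.0]]
ft_force: [-2.2, -1.1, -1.9]
opening: 0.0342
```

>>> drive_tool(moves=[[[-0.002,0,0],0,0.5],[[-0.002,0,0],0,0.8],[[-0.002,0,0],0,1],[[-0.002,0,0],0,1],[[-0.002,0,0],0,1],[[-0.002,0,0],0,1],[[-0.002,0,0],0,1],[[-0.002,0,0],0,1]])

```text
t: 4.3
ee_pos: [0.4276, -0.0473, 0.1058]
tool_rot: [[-0.993, -0.121, -0.006], [-0.121, 0.993, 0.001], [0.006, 0.002, -1.0]]
ft_force: [-5.5, 3.0, 0.4]
opening: 0.007
```

>>> drive_tool(moves=[[[-0.002,0.005,0],0,1],[[-0.002,0.01,0],0,1],[[-0.002,0.015,0],0,1],[[-0.002,0.019,0],0,1],[[-0.002,0.019,0],0,1],[[-0.002,0.019,0],0,1]])

```text
t: 4.9
ee_pos: [0.4256, -0.0305, 0.1056]
tool_rot: [[-0.993, -0.118, -0.009], [-0.118, 0.993, -0.001], [0.009, 0.0, -1.0]]
ft_force: [-8.2, -2.8, 0.8]
opening: 0.0067
```

Run:
```python
from h import *
s=status.observe(); print(s['t'],s['ee_pos'],s['ft_force'],s['opening'])
im,d,ci=grab('wrist'); save('w3.png',im,1.2)
```

```text
4.9 [ 0.4256 -0.0305  0.1056] [-8.2292 -2.8005  0.8013] 0.006657036142697693
```

View pics/w3.png

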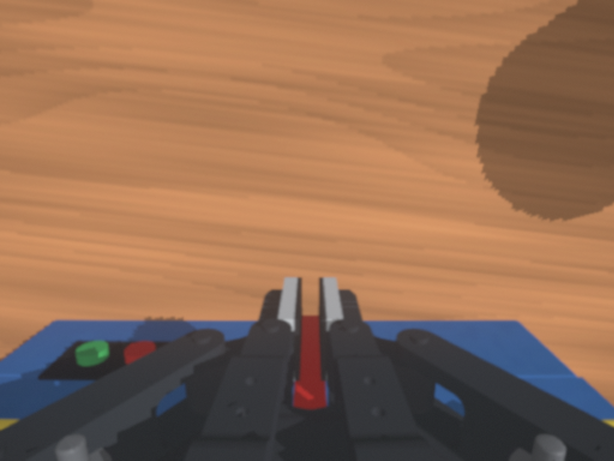

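>>> drive_tool(moves=[[[0.0,0,-0.005],0,1],[[0.0,0,-0.01],0,1],[[0.0,0,-0.015],0,1],[[0.0,0,-0.02],0,1],[[0.0,0,-0.025],0,1],[[0,0,-0.03],0,1],[[0,0,-0.035],0,1],[[0,0,-0.04],0,1],[[-0.0007,0,-0.0435],0,1],[[-0.0007,0,-0.0435],0,1]])

```text
t: 5.95
ee_pos: [0.4255, -0.0309, 0.1487]
tool_rot: [[-0.993, -0.119, -0.011], [-0.119, 0.993, -0.002], [0.012, -0.0, -1.0]]
ft_force: [-7.6, -4.1, -0.4]
opening: 0.0049
```

```bash
cat >> h.py <<'E'
HINGE=np.array([.655,-.0215]); 
def hoodangle():
    im,d,ci=grab('top'); hsv=cv2.cvtColor(im,cv2.COLOR_RGB2HSV); C=cloud(ci,d)
    Y=cv2.inRange(hsv,(22,120,80),(35,255,255)); Y[:,:150]=0;Y[:,340:]=0
    p=C[Y>0]; p=p[(p[:,2]>.13)&(p[:,2]<.4)]
    if len(p)<10: print('no bar',len(p)); return
    ax=np.array([.993,.118]); x=(p[:,:2]-HINGE)@ax; print('bar n',len(p),'x,z rel hinge',np.median(x),np.percentile(p[:,2],80)-.125,'angle',np.arctan2(np.percentile(p[:,2],80)-.007-.125,-np.median(x))-.038)
E
python3 - <<'E'
from h import *
s=status.observe(); print(s['t'],s['ee_pos'],s['ft_force'],s['opening'])
hoodangle()
im,d,ci=grab('wrist'); save('w4.png',im,1.2)
E
```

```text
5.95 [ 0.4255 -0.0309  0.1487] [-7.5845 -4.132  -0.36  ] 0.004902388787932799
bar n 382 x,z rel hinge -0.20099152111377822 0.07416905366565243 angle 0.2845200010769237
```

View pics/w4.png

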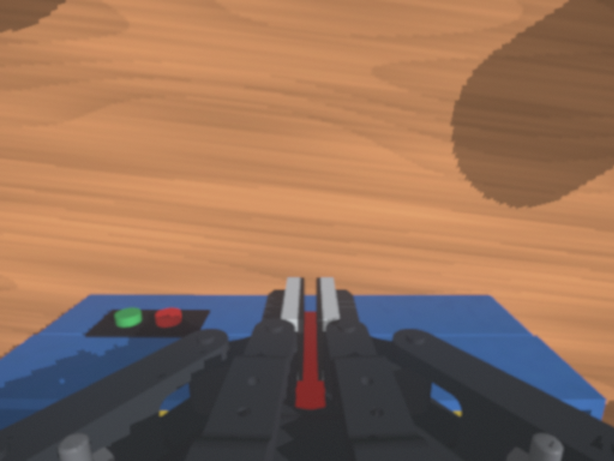

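>>> drive_tool(moves=[[[0,0,-0.0107],0,1],[[-0.002,0,-0.0214],0,1],[[-0.0045,0,-0.032],0,1],[[-0.0075,0,-0.0424],0,1],[[-0.011,0,-0.0525],0,1],[[-0.0155,0,-0.0627],0,1],[[-0.02,0,-0.0724],0,1],[[-0.0255,0,-0.0821],0,1],[[-0.031,0,-0.0913],0,1],[[-0.0375,0,-0.1005],0,1],[[-0.044,0,-0.1091],0,1],[[-0.051,0,-0.1177],0,1],[[-0.059,0,-0.1255],0,1],[[-0.0665,0,-0.1333],0,1],[[-0.075,0,-0.1404],0,1],[[-0.0835,0,-0.1474],0,1],[[-0.0835,0,-0.1474],0,1],[[-0.0835,0,-0.1474],0,1]])

```text
t: 7.85
ee_pos: [0.4992, -0.024, 0.2969]
tool_rot: [[-0.993, -0.117, -0.034], [-0.117, 0.993, -0.005], [0.034, -0.001, -0.999]]
ft_force: [-30.1, -6.6, 30.0]
opening: 0.0017
```

Run:
```python
from h import *
s=status.observe(); print(s['t'],s['ee_pos'],s['ft_force'],s['opening'])
hoodangle()
```

```text
7.85 [ 0.4992 -0.024   0.2969] [-30.0753  -6.6419  29.9968] 0.0016613111757507544
bar n 529 x,z rel hinge -0.09895699961381046 0.19410606421015297 angle 1.046311099429212
```

>>> drive_tool(moves=[[[0,0,-0.004],0,1],[[-0.006,0,-0.01],0,1],[[-0.014,0,-0.016],0,1],[[-0.023,0,-0.022],0,1],[[-0.033,0,-0.028],0,1],[[-0.043,0,-0.034],0,1],[[-0.053,0,-0.039],0,1],[[-0.064,0,-0.043],0,1],[[-0.075,0,-0.047],0,1],[[-0.083,0,-0.05],0,1],[[-0.091,0,-0.052],0,1],[[-0.091,0,-0.052],0,1],[[-0.091,0,-0.052],0,1]])

```text
t: 9.2
ee_pos: [0.6045, -0.0083, 0.3487]
tool_rot: [[-0.993, -0.12, -0.001], [-0.12, 0.993, -0.0], [0.001, -0.0, -1.0]]
ft_force: [-0.7, -1.2, -0.3]
opening: 0.0003
```

Run:
```python
from h import *
s=status.observe(); print(s['t'],s['ee_pos'],s['ft_force'],s['opening'])
hoodangle()
im,d,ci=grab('wrist'); save('w5.png',im,1)
im,d,ci=grab('scene'); save('s5.png',im[110:280,140:320],3)
a=cv2.imread('pics/w5.png'); b=cv2.resize(cv2.imread('pics/s5.png'),(405,384)); cv2.imwrite('pics/c5.png',cv2.resize(np.hstack([a,b]),None,fx=.87,fy=.87))
```

```text
9.2 [ 0.6045 -0.0083  0.3487] [-0.7367 -1.1749 -0.3322] 0.00025741619616676697
bar n 491 x,z rel hinge -0.03590410564139479 0.21554757409621628 angle 1.3623050063186424
```

View pics/c5.png

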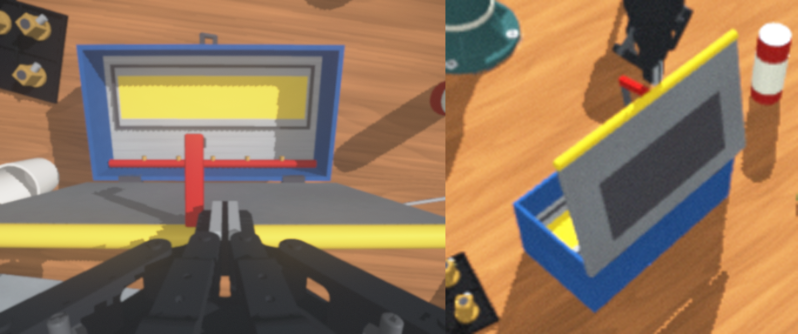

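The fingers slipped off to the left of the paddle with the hood at about 1.36 rad, and the catch is back home. I'll push the bar the rest of the way with closed fingers, left of the paddle.

>>> drive_tool(moves=[[[0.007,0.01,0],0,1],[[0.014,0.025,0],0,1],[[0.014,0.03,0.01],0,1],[[0.014,0.03,0.02],0,1],[[0.014,0.03,0.022],0,1],[[0.006,0.03,0.022],0,1],[[-0.002,0.03,0.022],0,1],[[-0.01,0.03,0.022],0,1],[[-0.018,0.03,0.022],0,1],[[-0.025,0.03,0.022],0,1],[[-0.032,0.03,0.022],0,1],[[-0.038,0.03,0.022],0,1],[[-0.038,0.03,0.022],0,1],[[-0.038,0.03,0.022],0,1],[[-0.038,0.03,0.022],0,1]])

```text
t: 10.85
ee_pos: [0.6395, 0.0265, 0.3276]
tool_rot: [[-0.993, -0.121, 0.002], [-0.121, 0.993, 0.001], [-0.002, 0.0, -1.0]]
ft_force: [-0.7, 0.8, -0.3]
opening: -0.0003
```

Run:
```python
from h import *
s=status.observe(); print(s['t'],s['ee_pos'],s['ft_force'],s['opening'])
hoodangle()
```

```text
10.85 [0.6395 0.0265 0.3276] [-0.6628  0.7595 -0.2739] -0.00029102634118848795
bar n 509 x,z rel hinge 0.00685107408113212 0.21797433295779994 angle 1.5652584149142896
```

Run:
```python
from h import *
go(.515,.012,.33,96.8); go(.475,-.355,.25,96.8)
```

```text
shift [ 0.1251  0.0007 -0.0027] turn 0.1 or -179.9 cur yaw 96.92 pos [0.6392 0.0264 0.3276] q7 1.62
shift [ 0.2092 -0.3588  0.0771] turn 0.1 or -179.9 cur yaw 96.92 pos [0.6392 0.0264 0.3276] q7 1.62
```

>>> drive_tool(moves=[[[0.04,0,0],0,0.1],[[0.08,0,0],0,0.1],[[0.125,0,0],0,0.1],[[0.155,-0.03,0],0,0.1],[[0.18,-0.07,0.01],0,0.1],[[0.2,-0.12,0.02],0,0.1],[[0.209,-0.17,0.035],0,0.1],[[0.209,-0.22,0.05],0,0.1],[[0.209,-0.27,0.065],0,0.1],[[0.209,-0.32,0.077],0,0.1],[[0.209,-0.359,0.077],0,0.1],[[0.209,-0.359,0.077],0,0.1],[[0.209,-0.359,0.077],0,0.1],[[0.209,-0.359,0.077],0,0.1]])

```text
t: 12.3
ee_pos: [0.4746, -0.3541, 0.2502]
tool_rot: [[-0.993, -0.121, 0.0], [-0.121, 0.993, 0.001], [-0.001, 0.001, -1.0]]
ft_force: [-0.1, 0.2, 1.2]
opening: 0.0384
```

Run:
```python
from h import *
s=status.observe(); print(s['t'],s['ee_pos'],s['ft_force'],s['opening'])
im,d,ci=grab('wrist'); save('w6.png',im,1.2); np.savez('/tmp/w6',im=im,d=d,P=ci['pose'])
im,d,ci=grab('top'); np.savez('/tmp/t6',im=im,d=d)
```

```text
12.3 [ 0.4746 -0.3541  0.2502] [-0.1149  0.1624  1.2283] 0.038384673484095036
```

View pics/w6.png

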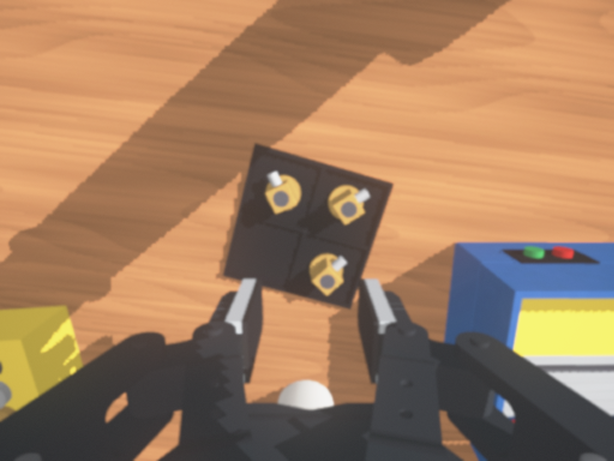

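Three fittings show at (283,195), (348,207) and (328,280). Their spouts are light grey: the first points up-left, the other two up-right.

```bash
cat >> h.py <<'E'
def fittings(im,ci,z0=.005,roi=None,floor=None):
    "list (x,y,spout deg, spout dist) ; z0 = height of what they stand on"
    S=4; big=cv2.resize(im,None,fx=S,fy=S,interpolation=cv2.INTER_CUBIC); hsv=cv2.cvtColor(big,cv2.COLOR_RGB2HSV)
    B=cv2.inRange(hsv,(10,90,60),(27,255,255))
    m=np.zeros_like(B)
    if roi: a,b,c,e=[S*k for k in roi]; m[b:e,a:c]=255; B&=m
    n,lab,st,cen=cv2.connectedComponentsWithStats(cv2.morphologyEx(B,cv2.MORPH_OPEN,np.ones((5,5))))
    out=[]
    for i in range(1,n):
        if not 300*S*S/4<st[i,4]<3000*S*S: continue
        k=(lab==i).astype(np.uint8); hull=cv2.convexHull(np.argwhere(k)[:,::-1].astype(np.int32)); H=cv2.fillConvexPoly(np.zeros_like(B),hull,255)
        g=cv2.inRange(hsv,(0,0,70),(180,70,160))&cv2.erode(H,np.ones((9,9)))
        g2=cv2.inRange(hsv,(0,0,165),(180,60,255))&cv2.dilate(H,np.ones((45,45)))
        def big1(x):
            n,l,s,c=cv2.connectedComponentsWithStats(x)
            if n<2: return None,0
            j=1+np.argmax(s[1:,4]); return c[j],s[j,4]
        (bc,ba),(sc,sa)=big1(g),big1(g2)
        if bc is None or sc is None: print('skip',cen[i]/S,st[i,4],ba,sa); continue
        u=lambda c:(c+.5)/S-.5
        b=onplane(ci,[u(bc)],z0+.034)[0]; s=onplane(ci,[u(sc)],z0+.0205)[0]; v=(s-b)[:2]
        out.append((b[0],b[1],np.degrees(np.arctan2(v[1],v[0])),np.hypot(*v)))
        print('px',u(bc).round(1),u(sc).round(1),'area',st[i,4],ba,sa,'xy',b[:2],'spout deg %.1f d %.4f'%out[-1][2:])
    return out
E
python3 - <<'E'
from h import *
z=np.load('/tmp/w6.npz'); ci=eyes.camera_info('wrist'); ci['pose']=z['P']
fittings(z['im'],ci,roi=(180,110,340,265))
im=z['im']; print(cv2.cvtColor(im,cv2.COLOR_RGB2HSV)[[165,173,152,162]][:,[235,290,229,303]].reshape(4,4,3)[[0,1,2,3],[0,1,2,3]])
z=np.load('/tmp/t6.npz'); ci=eyes.camera_info('top'); C=cloud(ci,z['d']); hsv=cv2.cvtColor(z['im'],cv2.COLOR_RGB2HSV)
Y=cv2.inRange(hsv,(22,120,60),(35,255,255)); Y[:,:180]=0;Y[:,340:]=0; p=C[Y>0]; k=(p[:,2]>.05)&(p[:,2]<.09); print('strip',k.sum(),p[k].min(0),p[k].max(0))
if k.sum()>20:
    v,u=np.where(Y>0); L=onplane(ci,np.c_[u[k],v[k]],.065)[:,:2].astype(np.float32); print(cv2.minAreaRect(L))
E
```

```text
px [233.7 165.3] [229.2 148.9] area 9009 1803 1457 xy [ 0.4744 -0.3823] spout deg -153.7 d 0.0171
px [290.2 174.2] [301.4 163. ] area 9789 1729 1388 xy [ 0.4767 -0.3196] spout deg 133.2 d 0.0170
px [272.4 234.4] [282.1 219.5] area 9656 1488 1368 xy [ 0.5497 -0.3296] spout deg 144.9 d 0.0179
skip [252.7385 255.1115] 22824 5750 0
[[150   8 125]
 [156  10 128]
 [120   1 223]
 [150   1 226]]
strip 1873 [ 0.505  -0.1712  0.0559] [0.5913 0.1012 0.0753]
((0.5487391352653503, -0.03462189435958862), (0.058671656996011734, 0.269492506980896), 6.780313491821289)
```

>>> drive_tool(moves=[[[0.0036,-0.028,0.01],8.5,0.1],[[0.0036,-0.028,0.02],17,0.1],[[0.0036,-0.028,0.03],25.5,0.1],[[0.0036,-0.028,0.04],34,0.1],[[0.0036,-0.028,0.05],42.5,0.1],[[0.0036,-0.028,0.06],51,0.1],[[0.0036,-0.028,0.07],59.5,0.1],[[0.0036,-0.028,0.08],68,0.1],[[0.0036,-0.028,0.09],76.5,0.1],[[0.0036,-0.028,0.1],85,0.1],[[0.0036,-0.028,0.1],93.5,0.1],[[0.0036,-0.028,0.1],102,0.1],[[0.0036,-0.028,0.1],110.5,0.1],[[0.0036,-0.028,0.1],119,0.1],[[0.0036,-0.028,0.1],127.5,0.1],[[0.0036,-0.028,0.1],136,0.1],[[0.0036,-0.028,0.1],144.5,0.1],[[0.0036,-0.028,0.1],153,0.1],[[0.0036,-0.028,0.1],160.6,0.1],[[0.0036,-0.028,0.1],160.6,0.1]])

```text
t: 14.4
ee_pos: [0.475, -0.3817, 0.1499]
tool_rot: [[0.895, 0.446, -0.0], [0.446, -0.895, 0.001], [0.0, -0.001, -1.0]]
ft_force: [0.1, -0.6, -0.0]
opening: 0.0385
```

Run:
```python
from h import *
im,d,ci=grab('wrist'); fittings(im,ci); im,d,ci=grab('top'); fittings(im,ci,roi=(335,175,400,240))
go(.4744,-.3823,.024,-63.7)
```

```text
px [238.1  70. ] [220.4  81.5] area 19171 4179 2582 xy [ 0.5497 -0.3295] spout deg 142.3 d 0.0161
px [185.4 154.6] [167.4 157. ] area 20451 3315 1795 xy [ 0.4766 -0.3196] spout deg 129.0 d 0.0183
px [257.2 192.5] [259.4 208.5] area 18029 3930 1001 xy [ 0.4742 -0.3823] spout deg -148.0 d 0.0180
skip [ 97.2061 339.1572] 3225 0 0
skip [419.946  339.3529] 3855 0 0
skip [380.9799 366.9298] 12131 62 0
skip [135.8741 367.3295] 11108 32 0
skip [368.6028 181.0521] 11695 0 0
skip [386.533 237.147] 2615 0 0
shift [-0.0003 -0.0002  0.1262] turn 0.3 or -179.7 cur yaw -63.43 pos [ 0.4747 -0.3824  0.1502] q7 0.31
```

>>> drive_tool(moves=[[[-0.0003,0,0.03],-2,0.1],[[-0.0003,0,0.06],-2,0.1],[[-0.0003,0,0.09],-2,0.1],[[-0.0003,0,0.11],-2,0.1],[[-0.0003,0,0.12],-2,0.1],[[-0.0003,0,0.126],-2,0.1],[[-0.0003,0,0.126],-2,0.1],[[-0.0003,0,0.126],-2,0.5],[[-0.0003,0,0.126],-2,0.8],[[-0.0003,0,0.126],-2,0.8],[[-0.0003,0,0.126],-2,0.8],[[-0.0003,0,0.126],-2,0.8]])

```text
t: 15.7
ee_pos: [0.4743, -0.3846, 0.0254]
tool_rot: [[0.88, 0.474, 0.002], [0.474, -0.88, -0.001], [0.001, 0.002, -1.0]]
ft_force: [-0.7, 0.2, 6.8]
opening: 0.0208
```

>>> drive_tool(moves=[[[0,0,-0.03],0,0.8],[[0,0,-0.07],0,0.8],[[0,0,-0.11],-8.5,0.8],[[0,0,-0.15],-17,0.8],[[0,0,-0.18],-25.5,0.8],[[0,0,-0.2],-34,0.8],[[0,0,-0.2],-42.5,0.8],[[0,0,-0.2],-51,0.8],[[0,0,-0.2],-59.5,0.8],[[0,0,-0.2],-68,0.8],[[0,0,-0.2],-76.5,0.8],[[0,0,-0.2],-85,0.8],[[0,0,-0.2],-93.5,0.8],[[0,0,-0.2],-102,0.8],[[0,0,-0.2],-110.5,0.8],[[0,0,-0.2],-119,0.8],[[0,0,-0.2],-127.5,0.8],[[0,0,-0.2],-136,0.8],[[0,0,-0.2],-144.5,0.8],[[0,0,-0.2],-153,0.8]])

```text
t: 17.7
ee_pos: [0.4732, -0.3836, 0.2239]
tool_rot: [[-1.0, -0.029, -0.001], [-0.029, 1.0, 0.0], [0.001, 0.0, -1.0]]
ft_force: [0.9, -0.0, -0.5]
opening: 0.0209
```

Run:
```python
from h import *
print(status.observe()['opening']); go(.5357,.0746,.225,96.8)
```

```text
0.020899222479082286
shift [-0.0756  0.4562 -0.001 ] turn -5.2 or 174.8 cur yaw 91.64 pos [ 0.4732 -0.3836  0.2239] q7 2.39
```

>>> drive_tool(moves=[[[0,0.05,0],-5.2,0.8],[[0,0.1,0],-5.2,0.8],[[-0.01,0.15,0],-5.2,0.8],[[-0.02,0.2,0],-5.2,0.8],[[-0.03,0.25,0],-5.2,0.8],[[-0.04,0.3,0],-5.2,0.8],[[-0.05,0.35,0],-5.2,0.8],[[-0.06,0.4,0],-5.2,0.8],[[-0.07,0.45,0],-5.2,0.8],[[-0.0756,0.456,0],-5.2,0.8],[[-0.0756,0.456,0],-5.2,0.8],[[-0.0756,0.456,0.03],-5.2,0.8],[[-0.0756,0.456,0.06],-5.2,0.8],[[-0.0756,0.456,0.09],-5.2,0.8],[[-0.0756,0.456,0.11],-5.2,0.8],[[-0.0756,0.456,0.12],-5.2,0.8],[[-0.0756,0.456,0.125],-5.2,0.8],[[-0.0756,0.456,0.125],-5.2,0.8]])

```text
t: 19.5
ee_pos: [0.539, 0.0726, 0.0992]
tool_rot: [[-0.994, -0.112, -0.0], [-0.112, 0.994, -0.001], [0.0, -0.001, -1.0]]
ft_force: [-0.1, 0.4, -0.9]
opening: 0.0206
```

Run:
```python
from h import *
s=status.observe(); print(s['opening'],s['ft_force']); go(.5357,.0746,.086,96.8)
```

```text
0.020625200195126116 [-0.1165  0.408  -0.9304]
shift [0.003  0.0024 0.0132] turn -0.4 or 179.6 cur yaw 96.41 pos [0.539  0.0726 0.0992] q7 1.66
```

Lower onto the deck, release and lift.

>>> drive_tool(moves=[[[0.002,0,0.006],-0.4,0.8],[[0.002,0,0.01],-0.4,0.8],[[0.002,0,0.0135],-0.4,0.8],[[0.002,0,0.0135],-0.4,0.8],[[0.002,0,0.0135],-0.4,0.5],[[0.002,0,0.0135],-0.4,0.3],[[0.002,0,0.0135],-0.4,0.25],[[0.002,0,0.0135],-0.4,0.25],[[0.002,0,0.0],-0.4,0.25],[[0.002,0,-0.04],-0.4,0.25],[[0.002,0,-0.08],-0.4,0.25],[[0.002,0,-0.12],-0.4,0.25],[[0.05,0,-0.13],-0.4,0.25],[[0.06,0,-0.13],-0.4,0.25]])

```text
t: 20.9
ee_pos: [0.4751, 0.0671, 0.2311]
tool_rot: [[-0.993, -0.121, -0.002], [-0.121, 0.993, 0.001], [0.002, 0.002, -1.0]]
ft_force: [-0.3, -0.9, -0.2]
opening: 0.0322
```

Run:
```python
from h import *
s=status.observe(); print(s['t'],s['opening'],s['ft_force'],s['ee_pos'])
im,d,ci=grab('wrist'); fittings(im,ci,z0=.065); save('w7.png',im,1.2); np.savez('/tmp/w7',im=im,P=ci['pose'])
print(go(.45,-.36,.25,96.8))
```

```text
20.9 0.032221254572582056 [-0.3077 -0.8563 -0.2488] [0.4751 0.0671 0.2311]
skip [409.8156 336.4481] 3802 0 0
skip [386.3313 377.7385] 3055 0 0
shift [ 0.0761 -0.4209 -0.0202] turn 0.2 or -179.8 cur yaw 96.97 pos [0.4744 0.067  0.2302] q7 1.58
None
```

View pics/w7.png

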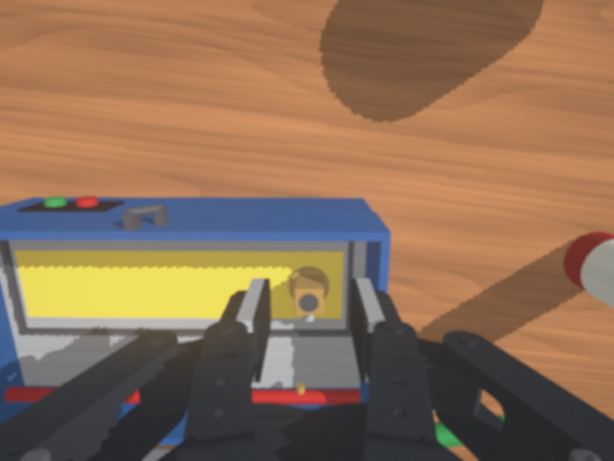

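The first fitting stands upright on the strip at (309,300), with its spout end at (310,318) toward the red bar. Back to the tray.

>>> drive_tool(moves=[[[0.03,-0.05,-0.02],0,0.1],[[0.05,-0.1,-0.02],0,0.1],[[0.07,-0.15,-0.02],0,0.1],[[0.076,-0.2,-0.02],0,0.1],[[0.076,-0.25,-0.02],0,0.1],[[0.076,-0.3,-0.02],0,0.1],[[0.076,-0.35,-0.02],0,0.1],[[0.076,-0.4,-0.02],0,0.1],[[0.076,-0.421,-0.02],0,0.1],[[0.076,-0.421,-0.02],0,0.1],[[0.076,-0.421,-0.02],0,0.1],[[0.076,-0.421,-0.02],0,0.1]])

```text
t: 22.15
ee_pos: [0.4549, -0.3583, 0.2486]
tool_rot: [[-0.993, -0.122, -0.001], [-0.122, 0.993, 0.002], [0.001, 0.002, -1.0]]
ft_force: [0.0, 0.6, -0.1]
opening: 0.0388
```

Run:
```python
from h import *
im,d,ci=grab('wrist'); f=fittings(im,ci,roi=(180,90,400,270))
for x,y,a,_ in f: go(x,y,.024,a-90)
```

```text
px [291.3 192.4] [302.2 180.8] area 9918 1658 1374 xy [ 0.4767 -0.3196] spout deg 133.6 d 0.0169
px [273.5 251. ] [283.2 235.7] area 9859 1442 1376 xy [ 0.5497 -0.3296] spout deg 145.3 d 0.0182
skip [240.3631 264.1574] 9075 0 0
shift [-0.0264  0.0351  0.2248] turn 53.4 or -126.6 cur yaw 97.05 pos [ 0.4549 -0.358   0.2488] q7 2.48
shift [-0.0976  0.0162  0.2248] turn 41.7 or -138.3 cur yaw 97.05 pos [ 0.4549 -0.358   0.2488] q7 2.48
```

>>> drive_tool(moves=[[[-0.0264,0.0351,0],8.5,0.1],[[-0.0264,0.0351,0],17,0.1],[[-0.0264,0.0351,0.02],25.5,0.1],[[-0.0264,0.0351,0.04],34,0.1],[[-0.0264,0.0351,0.06],42.5,0.1],[[-0.0264,0.0351,0.08],51,0.1],[[-0.0264,0.0351,0.1],59.5,0.1],[[-0.0264,0.0351,0.12],68,0.1],[[-0.0264,0.0351,0.12],76.5,0.1],[[-0.0264,0.0351,0.12],85,0.1],[[-0.0264,0.0351,0.12],93.5,0.1],[[-0.0264,0.0351,0.12],102,0.1],[[-0.0264,0.0351,0.12],110.5,0.1],[[-0.0264,0.0351,0.12],119,0.1],[[-0.0264,0.0351,0.12],127.5,0.1],[[-0.0264,0.0351,0.12],136,0.1],[[-0.0264,0.0351,0.12],144.5,0.1],[[-0.0264,0.0351,0.12],153,0.1],[[-0.0264,0.0351,0.12],161.5,0.1],[[-0.0264,0.0351,0.12],170,0.1]])

```text
t: 24.2
ee_pos: [0.4773, -0.3198, 0.129]
tool_rot: [[0.958, 0.288, 0.0], [0.288, -0.958, 0.002], [0.001, -0.002, -1.0]]
ft_force: [0.1, -0.1, -0.1]
opening: 0.0383
```

Run:
```python
from h import *
im,d,ci=grab('wrist'); fittings(im,ci)
go(.4767,-.3196,.0245,-136.8)
```

```text
px [301.7 104.7] [279.4 117.4] area 20063 4274 3656 xy [ 0.5497 -0.3297] spout deg 139.3 d 0.0166
px [256.4 200.1] [236.  201.6] area 21143 4632 1811 xy [ 0.4766 -0.3197] spout deg 125.3 d 0.0167
skip [ 97.2064 339.101 ] 3335 0 0
skip [419.9277 339.2699] 3881 0 0
skip [380.7889 367.1341] 11738 178 0
skip [135.9227 367.2657] 11099 52 0
shift [-0.0006  0.      0.1041] turn 63.3 or -116.7 cur yaw -73.47 pos [ 0.4773 -0.3196  0.1286] q7 0.19
```

>>> drive_tool(moves=[[[-0.0006,0,0],8.5,0.1],[[-0.0006,0,0],17,0.1],[[-0.0006,0,0],25.5,0.1],[[-0.0006,0,0],34,0.1],[[-0.0006,0,0.02],42.5,0.1],[[-0.0006,0,0.04],51,0.1],[[-0.0006,0,0.05],59.5,0.1],[[-0.0006,0,0.06],65.5,0.1],[[-0.0006,0,0.07],65.5,0.1],[[-0.0006,0,0.085],65.5,0.1],[[-0.0006,0,0.1],65.5,0.1],[[-0.0006,0,0.104],65.5,0.1],[[-0.0006,0,0.104],65.5,0.1],[[-0.0006,0,0.104],65.5,0.1],[[-0.0006,0,0.104],65.5,0.5],[[-0.0006,0,0.104],65.5,0.8],[[-0.0006,0,0.104],65.5,0.8],[[-0.0006,0,0.104],65.5,0.8],[[-0.0006,0,0.104],65.5,0.8]])

```text
t: 26.15
ee_pos: [0.4765, -0.3226, 0.0261]
tool_rot: [[0.661, -0.75, 0.002], [-0.75, -0.661, -0.001], [0.001, -0.001, -1.0]]
ft_force: [0.9, 1.4, 6.3]
opening: 0.0208
```

>>> drive_tool(moves=[[[0,0,-0.03],0,0.8],[[0,0,-0.08],-8.5,0.8],[[0,0,-0.13],-17,0.8],[[0,0,-0.17],-25.5,0.8],[[0,0,-0.2],-34,0.8],[[0,0,-0.2],-42.5,0.8],[[0,0,-0.2],-51,0.8],[[0,0,-0.2],-59.5,0.8],[[0,0,-0.2],-68,0.8],[[0,0,-0.2],-76.5,0.8],[[0,0,-0.2],-85,0.8],[[0,0,-0.2],-93.5,0.8],[[0,0,-0.2],-102,0.8],[[0,0,-0.2],-110.5,0.8],[[0,0,-0.2],-119,0.8],[[0,0,-0.2],-127.5,0.8],[[0,0,-0.2],-136,0.8],[[0,0,-0.2],-144.5,0.8],[[0,0,-0.2],-153,0.8],[[0,0,-0.2],-161.5,0.8]])

```text
t: 28.15
ee_pos: [0.4751, -0.322, 0.2247]
tool_rot: [[-0.394, 0.919, -0.001], [0.919, 0.394, 0.0], [0.001, -0.001, -1.0]]
ft_force: [-1.0, -0.0, -2.1]
opening: 0.0209
```

Run:
```python
from h import *
print(status.observe()['opening']); go(.5487-.118*.055,-.0346+.993*.055,.225,96.8)
```

```text
0.020876522953242264
shift [ 0.2878  0.1966 -0.0003] turn -73.6 or 106.4 cur yaw 23.23 pos [ 0.4751 -0.322   0.2247] q7 1.36
```

>>> drive_tool(moves=[[[0.02,0.014,0],-8.5,0.8],[[0.05,0.034,0],-17,0.8],[[0.08,0.055,0],-25.5,0.8],[[0.11,0.075,0],-34,0.8],[[0.14,0.096,0],-42.5,0.8],[[0.17,0.116,0],-51,0.8],[[0.2,0.137,0],-59.5,0.8],[[0.23,0.157,0],-68,0.8],[[0.26,0.178,0],-73.6,0.8],[[0.288,0.1966,0],-73.6,0.8],[[0.288,0.1966,0],-73.6,0.8],[[0.288,0.1966,0],-73.6,0.8],[[0.288,0.1966,0.04],-73.6,0.8],[[0.288,0.1966,0.08],-73.6,0.8],[[0.288,0.1966,0.11],-73.6,0.8],[[0.288,0.1966,0.12],-73.6,0.8],[[0.288,0.1966,0.12],-73.6,0.8]])

```text
t: 29.85
ee_pos: [0.5437, 0.0178, 0.1041]
tool_rot: [[-0.994, -0.111, -0.003], [-0.111, 0.994, -0.001], [0.003, -0.001, -1.0]]
ft_force: [-0.6, -0.3, -0.5]
opening: 0.0211
```

Run:
```python
from h import *
s=status.observe(); print(s['opening'],s['ft_force']); go(.5487-.118*.055,-.0346+.993*.055,.086,96.8)
```

```text
0.021064232748442352 [-0.5823 -0.3086 -0.4539]
shift [0.0012 0.0024 0.0181] turn -0.4 or 179.6 cur yaw 96.37 pos [0.5437 0.0178 0.1041] q7 1.83
```

>>> drive_tool(moves=[[[0.001,0,0.008],-0.4,0.8],[[0.001,0,0.014],-0.4,0.8],[[0.001,0,0.0183],-0.4,0.8],[[0.001,0,0.0183],-0.4,0.8],[[0.001,0,0.0183],-0.4,0.5],[[0.001,0,0.0183],-0.4,0.3],[[0.001,0,0.0183],-0.4,0.28],[[0.001,0,0.0183],-0.4,0.28],[[0.001,0,0.005],-0.4,0.28],[[0.001,0,-0.03],-0.4,0.28],[[0.001,0,-0.07],-0.4,0.28],[[0.001,0,-0.11],-0.4,0.28],[[0.05,0,-0.13],-0.4,0.25],[[0.1,0,-0.13],-0.4,0.25],[[0.1,0,-0.13],-0.4,0.25]])

```text
t: 31.35
ee_pos: [0.4358, 0.0067, 0.2349]
tool_rot: [[-0.993, -0.118, -0.01], [-0.118, 0.993, 0.001], [0.01, 0.002, -1.0]]
ft_force: [-0.5, 0.2, -0.7]
opening: 0.0317
```

Run:
```python
from h import *
s=status.observe(); print(s['t'],s['opening'],s['ft_force'],s['ee_pos'])
im,d,ci=grab('wrist'); fittings(im,ci,z0=.065); save('w8.png',im,1.2)
go(.455,-.36,.25,96.8)
```

```text
31.35 0.03168663291973342 [-0.4571  0.1559 -0.682 ] [0.4358 0.0067 0.2349]
px [123.7 285.6] [ 77.4 270.4] area 47150 7975 345 xy [ 0.5465 -0.1098] spout deg -92.7 d 0.0512
skip [334.2951 260.2137] 1376 0 0
skip [  8.2766 306.2183] 15094 112 0
skip [410.8832 337.8963] 3800 0 0
skip [382.3003 372.9727] 3504 0 0
shift [ 0.0289 -0.3665 -0.015 ] turn 0.0 or -180.0 cur yaw 96.83 pos [0.44   0.0074 0.2355] q7 1.73
```

View pics/w8.png

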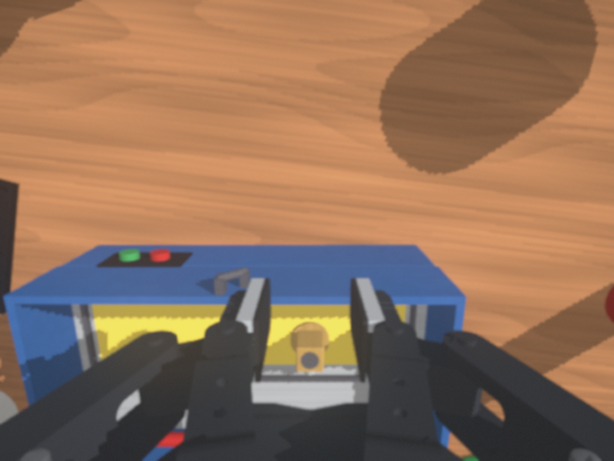

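The second fitting stands at (310,350). The first is hidden behind the right finger. Back to the tray.

>>> drive_tool(moves=[[[0,-0.05,-0.015],0,0.1],[[0,-0.1,-0.015],0,0.1],[[-0.02,-0.15,-0.015],0,0.1],[[-0.02,-0.2,-0.015],0,0.1],[[-0.02,-0.25,-0.015],0,0.1],[[-0.02,-0.3,-0.015],0,0.1],[[-0.02,-0.35,-0.015],0,0.1],[[-0.02,-0.37,-0.015],0,0.1],[[-0.02,-0.37,-0.015],0,0.1],[[-0.02,-0.37,-0.015],0,0.1]])

```text
t: 32.4
ee_pos: [0.5104, -0.3572, 0.2503]
tool_rot: [[-0.993, -0.119, 0.0], [-0.119, 0.993, 0.0], [-0.0, 0.0, -1.0]]
ft_force: [-0.1, 0.9, 0.0]
opening: 0.0385
```

Run:
```python
from h import *
im,d,ci=grab('wrist'); f=fittings(im,ci,roi=(150,60,400,270))
for x,y,a,_ in f: go(x,y,.0245,a-90)
im,d,ci=grab('top'); save('t9.png',im[90:250,190:410],3.6)
```

```text
px [279.5 205.4] [289.2 191.2] area 9573 1525 1416 xy [ 0.5497 -0.3296] spout deg 144.4 d 0.0175
shift [-0.0419  0.021   0.2257] turn 42.6 or -137.4 cur yaw 96.96 pos [ 0.5106 -0.3557  0.2502] q7 2.46
```

View pics/t9.png

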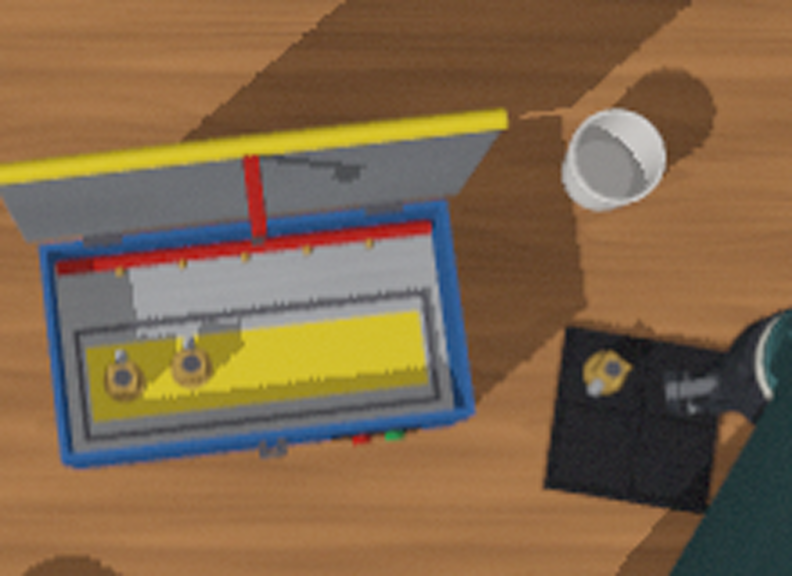

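Both placed fittings stand on the strip at (123,377) and (190,363), spouts toward the bar. One remains in the tray.

>>> drive_tool(moves=[[[-0.042,0.0205,0],8.5,0.1],[[-0.042,0.0205,0],17,0.1],[[-0.042,0.0205,0.02],25.5,0.1],[[-0.042,0.0205,0.04],34,0.1],[[-0.042,0.0205,0.06],42.5,0.1],[[-0.042,0.0205,0.08],51,0.1],[[-0.042,0.0205,0.1],59.5,0.1],[[-0.042,0.0205,0.12],68,0.1],[[-0.042,0.0205,0.12],76.5,0.1],[[-0.042,0.0205,0.12],85,0.1],[[-0.042,0.0205,0.12],93.5,0.1],[[-0.042,0.0205,0.12],102,0.1],[[-0.042,0.0205,0.12],110.5,0.1],[[-0.042,0.0205,0.12],119,0.1],[[-0.042,0.0205,0.12],127.5,0.1],[[-0.042,0.0205,0.12],136,0.1],[[-0.042,0.0205,0.12],144.5,0.1],[[-0.042,0.0205,0.12],153,0.1],[[-0.042,0.0205,0.12],161.5,0.1],[[-0.042,0.0205,0.12],170,0.1]])

```text
t: 34.5
ee_pos: [0.5502, -0.3286, 0.1299]
tool_rot: [[0.958, 0.288, 0.0], [0.288, -0.958, 0.002], [0.001, -0.002, -1.0]]
ft_force: [0.1, -0.3, 0.3]
opening: 0.0384
```

Run:
```python
from h import *
im,d,ci=grab('wrist'); fittings(im,ci,roi=(150,60,400,300))
go(.5497,-.3296,.0248,-127)
```

```text
px [258.  200.2] [239.1 205.8] area 21168 4474 1837 xy [ 0.5495 -0.3297] spout deg 137.3 d 0.0171
shift [-0.0008  0.0012  0.1046] turn 53.5 or -126.5 cur yaw -73.46 pos [ 0.5502 -0.3284  0.1294] q7 0.1
```

>>> drive_tool(moves=[[[-0.0008,0.001,0],8.5,0.1],[[-0.0008,0.001,0],17,0.1],[[-0.0008,0.001,0],25.5,0.1],[[-0.0008,0.001,0],34,0.1],[[-0.0008,0.001,0.02],42.5,0.1],[[-0.0008,0.001,0.04],51,0.1],[[-0.0008,0.001,0.06],55.5,0.1],[[-0.0008,0.001,0.08],55.5,0.1],[[-0.0008,0.001,0.09],55.5,0.1],[[-0.0008,0.001,0.1],55.5,0.1],[[-0.0008,0.001,0.1045],55.5,0.1],[[-0.0008,0.001,0.1045],55.5,0.1],[[-0.0008,0.001,0.1045],55.5,0.1],[[-0.0008,0.001,0.1045],55.5,0.5],[[-0.0008,0.001,0.1045],55.5,0.8],[[-0.0008,0.001,0.1045],55.5,0.8],[[-0.0008,0.001,0.1045],55.5,0.8],[[-0.0008,0.001,0.1045],55.5,0.8]])

```text
t: 36.35
ee_pos: [0.5493, -0.333, 0.0268]
tool_rot: [[0.782, -0.624, 0.002], [-0.624, -0.782, -0.001], [0.002, -0.0, -1.0]]
ft_force: [0.7, 1.7, 5.5]
opening: 0.0209
```

>>> drive_tool(moves=[[[0,0,-0.03],0,0.8],[[0,0,-0.08],-8.5,0.8],[[0,0,-0.13],-17,0.8],[[0,0,-0.17],-25.5,0.8],[[0,0,-0.2],-34,0.8],[[0,0,-0.2],-42.5,0.8],[[0,0,-0.2],-51,0.8],[[0,0,-0.2],-59.5,0.8],[[0,0,-0.2],-68,0.8],[[0,0,-0.2],-76.5,0.8],[[0,0,-0.2],-85,0.8],[[0,0,-0.2],-93.5,0.8],[[0,0,-0.2],-102,0.8],[[0,0,-0.2],-110.5,0.8],[[0,0,-0.2],-119,0.8],[[0,0,-0.2],-127.5,0.8],[[0,0,-0.2],-136,0.8],[[0,0,-0.2],-144.5,0.8],[[0,0,-0.2],-153,0.8],[[0,0,-0.2],-161.5,0.8]])

```text
t: 38.35
ee_pos: [0.5478, -0.3323, 0.225]
tool_rot: [[-0.548, 0.837, -0.001], [0.837, 0.548, 0.0], [0.001, -0.001, -1.0]]
ft_force: [-0.9, 0.5, -1.3]
opening: 0.0209
```

Run:
```python
from h import *
print(status.observe()['opening']); go(.5487+.118*.09,-.0346-.993*.09,.225,96.8)
```

```text
0.020863925083502596
shift [0.168  0.1238 0.    ] turn -63.6 or 116.4 cur yaw 33.23 pos [ 0.5478 -0.3323  0.225 ] q7 1.5
```

>>> drive_tool(moves=[[[0.018,0.014,0],-8.5,0.8],[[0.038,0.028,0],-17,0.8],[[0.058,0.043,0],-25.5,0.8],[[0.08,0.059,0],-34,0.8],[[0.1,0.074,0],-42.5,0.8],[[0.12,0.089,0],-51,0.8],[[0.14,0.104,0],-59.5,0.8],[[0.155,0.115,0],-63.6,0.8],[[0.168,0.124,0],-63.6,0.8],[[0.168,0.124,0],-63.6,0.8],[[0.168,0.124,0.04],-63.6,0.8],[[0.168,0.124,0.08],-63.6,0.8],[[0.168,0.124,0.11],-63.6,0.8],[[0.168,0.124,0.12],-63.6,0.8],[[0.168,0.124,0.12],-63.6,0.8]])

```text
t: 39.85
ee_pos: [0.5606, -0.1252, 0.1045]
tool_rot: [[-0.994, -0.111, -0.003], [-0.111, 0.994, -0.001], [0.003, -0.0, -1.0]]
ft_force: [-0.1, -0.2, -0.0]
opening: 0.0208
```

Run:
```python
from h import *
s=status.observe(); print(s['opening'],s['ft_force']); go(.5487+.118*.09,-.0346-.993*.09,.0868,96.8)
```

```text
0.020833014820552945 [-0.0928 -0.1766 -0.0168]
shift [0.0011 0.0014 0.0177] turn -0.4 or 179.6 cur yaw 96.37 pos [ 0.5606 -0.1252  0.1045] q7 2.15
```

>>> drive_tool(moves=[[[0.001,0.001,0.008],-0.4,0.8],[[0.001,0.001,0.014],-0.4,0.8],[[0.001,0.001,0.0177],-0.4,0.8],[[0.001,0.001,0.0177],-0.4,0.8],[[0.001,0.001,0.0177],-0.4,0.5],[[0.001,0.001,0.0177],-0.4,0.3],[[0.001,0.001,0.0177],-0.4,0.25],[[0.001,0.001,0.0177],-0.4,0.25],[[0.001,0.001,0.005],-0.4,0.25],[[0.001,0.001,-0.03],-0.4,0.25],[[0.001,0.001,-0.07],-0.4,0.25],[[0.001,0.001,-0.11],-0.4,0.25],[[0.05,0.001,-0.13],-0.4,0.5],[[0.1,0,-0.13],-0.4,1],[[0.1,0,-0.13],-0.4,1]])

```text
t: 41.35
ee_pos: [0.4532, -0.1361, 0.236]
tool_rot: [[-0.993, -0.115, -0.007], [-0.115, 0.993, 0.003], [0.007, 0.004, -1.0]]
ft_force: [-0.6, 0.2, -0.8]
opening: 0.0
```

Run:
```python
from h import *
s=status.observe(); print(s['t'],s['opening'],s['ft_force'],s['ee_pos'])
hoodangle()
im,d,ci=grab('top'); save('t10.png',im[90:250,190:410],3.6)
f=fittings(im,ci,z0=.065,roi=(200,150,330,225))
ax=np.array([.993,.118]); ay=np.array([-.118,.993])
for x,y,a,dd in f: v=np.array([x,y])-[.5487,-.0346]; print('deck',v@ax,v@ay,a-6.8)
C=cloud(ci,d); hsv=cv2.cvtColor(im,cv2.COLOR_RGB2HSV)
R=cv2.inRange(hsv,(0,150,60),(8,255,255)); R[:125]=0;R[162:]=0;R[:,:250]=0;R[:,:]*=1;R[:,275:]=0; p=C[R>0]; p=p[p[:,2]>.25]; print('paddle',len(p),p.min(0) if len(p) else '',p.max(0) if len(p) else '')
```

```text
41.35 2.4996104730040323e-05 [-0.6204  0.2158 -0.821 ] [ 0.4532 -0.1361  0.236 ]
bar n 822 x,z rel hinge 0.0068799587185773906 0.21808177844340842 angle 1.5653785989298528
skip [323.8704 168.8653] 7848 0 0
px [232.  199.4] [230.7 175. ] area 13877 13445 421 xy [0.5213 0.0477] spout deg 3.7 d 0.0716
px [293.1 185.1] [275.4 177.9] area 29285 269 1068 xy [ 0.5628 -0.1247] spout deg 65.8 d 0.0537
deck -0.01746334323970522 0.08492689915612447 -3.083630134014762
deck 0.00332669359441249 -0.09108731492945311 58.980597766130515
paddle 92 [ 0.3966 -0.0308  0.2975] [0.6553 0.0095 1.4347]
```

View pics/t10.png

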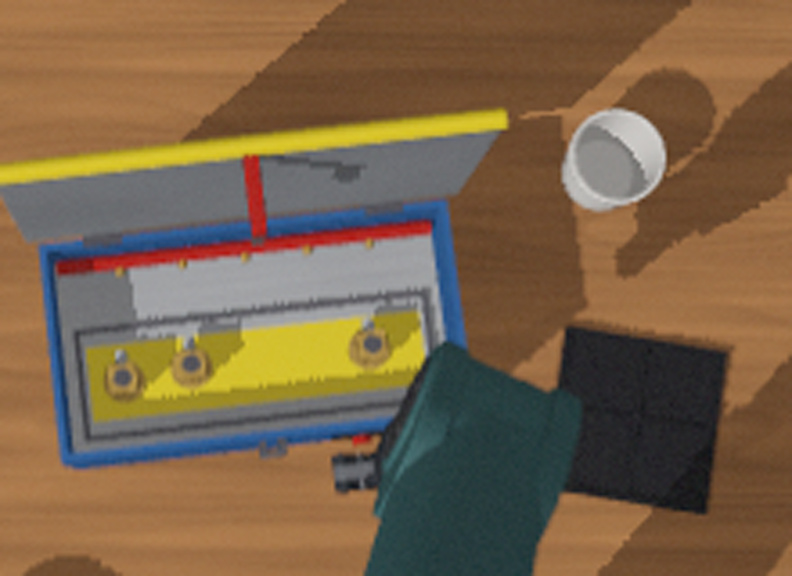

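All three fittings stand on the strip at (123,377), (190,363) and (371,345), and the tray is empty. To close, I'll go over the hood and push it from behind with closed fingers.

Run:
```python
from h import *
go(.4532,-.1361,.44,96.8); go(.70,-.016,.44,96.8)
```

```text
shift [ 0.0071  0.0006 -0.2034] turn -0.0 or 180.0 cur yaw 96.79 pos [ 0.4604 -0.1357  0.2366] q7 2.1
shift [-0.2522  0.0907 -0.2032] turn -0.0 or 180.0 cur yaw 96.79 pos [ 0.4604 -0.1357  0.2366] q7 2.1
```

>>> drive_tool(moves=[[[0,0,-0.05],0,1],[[0,0,-0.1],0,1],[[0,0,-0.15],0,1],[[0,0,-0.2],0,1],[[0,0,-0.203],0,1],[[0,0,-0.203],0,1],[[-0.04,0.015,-0.203],0,1],[[-0.08,0.03,-0.203],0,1],[[-0.12,0.045,-0.203],0,1],[[-0.16,0.06,-0.203],0,1],[[-0.2,0.075,-0.203],0,1],[[-0.24,0.09,-0.203],0,1],[[-0.252,0.09,-0.203],0,1],[[-0.252,0.09,-0.203],0,1],[[-0.252,0.09,-0.203],0,1]])

```text
t: 42.95
ee_pos: [0.7005, -0.017, 0.4369]
tool_rot: [[-0.993, -0.119, -0.004], [-0.119, 0.993, -0.001], [0.004, -0.001, -1.0]]
ft_force: [0.1, 0.3, -1.1]
opening: 0.0002
```

>>> drive_tool(moves=[[[0,0,0.03],0,1],[[0,0,0.06],0,1],[[0,0,0.09],0,1],[[0,0,0.11],0,1],[[0,0,0.119],0,1],[[0,0,0.119],0,1],[[0,0,0.119],0,1]])

```text
t: 43.65
ee_pos: [0.7018, -0.0166, 0.3212]
tool_rot: [[-0.993, -0.119, 0.002], [-0.119, 0.993, -0.0], [-0.002, -0.0, -1.0]]
ft_force: [0.1, 0.4, 0.5]
opening: -0.0001
```

>>> drive_tool(moves=[[[0.02,0,0],0,1],[[0.035,0,0],0,1],[[0.045,0,0],0,1],[[0.054,0,0.001],0,1],[[0.063,0,0.002],0,1],[[0.072,0,0.003],0,1],[[0.081,0,0.005],0,1],[[0.09,0,0.008],0,1],[[0.099,0,0.011],0,1],[[0.107,0,0.014],0,1],[[0.116,0,0.018],0,1],[[0.124,0,0.022],0,1],[[0.132,0,0.026],0,1],[[0.14,0,0.031],0,1],[[0.147,0,0.037],0,1],[[0.155,0,0.043],0,1],[[0.162,0,0.049],0,1],[[0.1685,0,0.055],0,1],[[0.1685,0,0.055],0,1]])

```text
t: 45.55
ee_pos: [0.5318, -0.0361, 0.2633]
tool_rot: [[-0.993, -0.12, -0.005], [-0.12, 0.993, 0.0], [0.005, 0.001, -1.0]]
ft_force: [-0.1, 0.1, 0.1]
opening: 0.0004
```

Run:
```python
from h import *
s=status.observe(); print(s['t'],s['ee_pos'],s['ft_force'])
hoodangle(); go(.655-.993*.1447,-.0215-.118*.1447,.125+.112); go(.655-.993*.1616,-.0215-.118*.1616,.125+.079)
```

```text
45.55 [ 0.5318 -0.0361  0.2633] [-0.1199  0.1461  0.1268]
bar n 511 x,z rel hinge -0.15925868200732735 0.14718790433048468 angle 0.683797316325502
shift [ 0.0212 -0.      0.0268] turn 0 or 0 cur yaw 96.89 pos [ 0.5325 -0.036   0.2638] q7 1.86
shift [ 0.038  -0.      0.0599] turn 0 or 0 cur yaw 96.89 pos [ 0.5325 -0.036   0.2638] q7 1.86
```

>>> drive_tool(moves=[[[0.006,0,0.007],0,1],[[0.011,0,0.014],0,1],[[0.017,0,0.021],0,1],[[0.021,0,0.027],0,1],[[0.026,0,0.035],0,1],[[0.03,0,0.043],0,1],[[0.034,0,0.051],0,1],[[0.038,0,0.06],0,1],[[0.041,0,0.067],0,1],[[0.043,0,0.074],0,1],[[0.045,0,0.081],0,1],[[0.046,0,0.088],0,1],[[0.048,0,0.095],0,1],[[0.049,0,0.101],0,1],[[0.05,0,0.107],0,1],[[0.05,0,0.111],0,1],[[0.05,0,0.114],0,1],[[0.05,0,0.114],0,1]])

```text
t: 47.4
ee_pos: [0.4846, -0.0421, 0.1504]
tool_rot: [[-0.993, -0.12, -0.0], [-0.12, 0.993, -0.0], [0.0, 0.0, -1.0]]
ft_force: [-0.6, 0.2, -0.4]
opening: -0.0002
```

Run:
```python
from h import *
s=status.observe(); print(s['t'],s['ee_pos'],s['ft_force'])
hoodangle()
```

```text
47.4 [ 0.4846 -0.0421  0.1504] [-0.561   0.1752 -0.3876]
bar n 298 x,z rel hinge -0.2117594964413505 0.015900646822143927 angle 0.004007140155236136
```

>>> drive_tool(moves=[[[0,0,0.002],0,1],[[0,0,0.004],0,1],[[0,0,0.005],0,1],[[0,0,0.005],0,1]])

```text
t: 47.85
ee_pos: [0.485, -0.0421, 0.1497]
tool_rot: [[-0.993, -0.119, 0.001], [-0.119, 0.993, 0.003], [-0.001, 0.003, -1.0]]
ft_force: [-8.6, 1.4, 40.2]
opening: 0.0
```

>>> drive_tool(moves=[[[0,0,-0.03],0,1],[[0,0,-0.08],0,1],[[0,0,-0.12],0,1],[[0,-0.05,-0.12],0,1],[[0,-0.1,-0.12],0,1],[[0,-0.15,-0.12],0,1],[[0,-0.2,-0.12],0,1],[[0,-0.25,-0.12],0,1],[[0,-0.25,-0.12],0,1]])

```text
t: 48.75
ee_pos: [0.5138, -0.2997, 0.2667]
tool_rot: [[-0.994, -0.109, 0.002], [-0.109, 0.994, -0.008], [-0.002, -0.008, -1.0]]
ft_force: [-0.4, 1.0, 0.4]
opening: -0.0001
```

Run:
```python
from h import *
s=status.observe(); print(s['t'],s['ee_pos'],s['ft_force'])
hoodangle(); im,d,ci=grab('scene'); save('s11.png',im[90:340,90:360],2.2)
```

```text
48.75 [ 0.5138 -0.2997  0.2667] [-0.4026  1.0036  0.3945]
bar n 474 x,z rel hinge -0.21201980580346186 0.015894087669860918 angle 0.003924743900579009
```

View pics/s11.png

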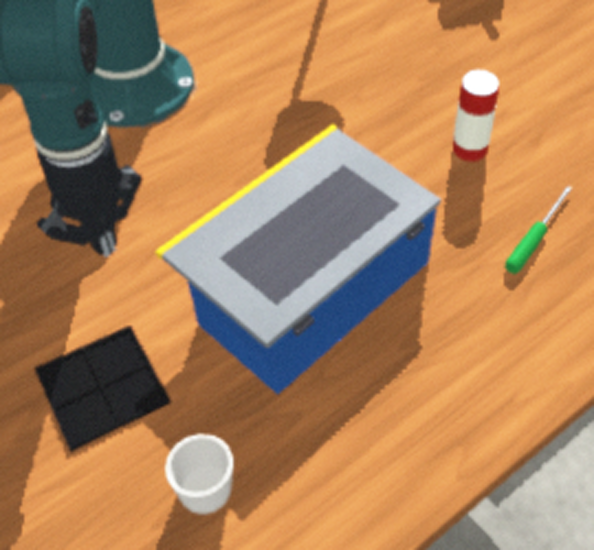

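The hood is shut, with the bar level at about 0.004 rad, and the cup, screwdriver and oil can stand where they were. Next I'll check the catch from the front.

Run:
```python
from h import *
go(.43,-.05,.265,96.8)
```

```text
shift [0.0553 0.25   0.0005] turn -0.1 or 179.9 cur yaw 96.7 pos [ 0.5142 -0.2918  0.2655] q7 2.37
```

>>> drive_tool(moves=[[[0.055,0.03,0],0,1],[[0.055,0.08,0],0,1],[[0.055,0.13,0],0,1],[[0.055,0.18,0],0,1],[[0.055,0.23,0],0,1],[[0.055,0.25,0],0,1],[[0.055,0.25,0],0,1],[[0.055,0.25,0],0,1],[[0.055,0.25,0],0,1]])

```text
t: 49.75
ee_pos: [0.43, -0.049, 0.2658]
tool_rot: [[-0.993, -0.12, 0.0], [-0.12, 0.993, -0.0], [-0.0, -0.0, -1.0]]
ft_force: [-0.5, -0.1, -0.7]
opening: -0.0001
```

Run:
```python
from h import *
im,d,ci=grab('wrist'); save('w12.png',im[130:300],1.5); C=cloud(ci,d); hsv=cv2.cvtColor(im,cv2.COLOR_RGB2HSV)
R=cv2.inRange(hsv,(0,150,50),(8,255,255)); n,l,st,c=cv2.connectedComponentsWithStats(R)
for i in range(1,n):
    if st[i,4]>8:
        p=np.median(C[l==i],0); v=p[:2]-HINGE; print(st[i],p,'washer y',v@[-.118,.993])
print(status.observe()['ft_force']); hoodangle()
```

```text
[256 182  11  13 130] [ 0.4387 -0.0468  0.1042] washer y 0.0003777865962322491
[0.3756 0.267  0.2646]
bar n 243 x,z rel hinge -0.21198009199471843 0.016214661630485155 angle 0.005442118190226511
```

View pics/w12.png

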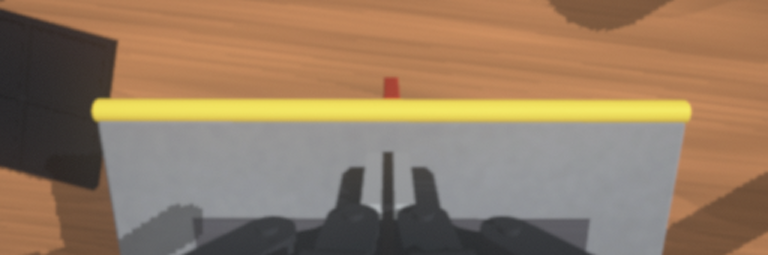

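The paddle at (391,88) sits at washer y of about 0.4 mm, so the catch is home. The hood is at about 0.005 rad and the robot is clear of everything. I'm handing the job in.

Run:
```python
from h import *
r.sign_off(); print(status.observe()['t'])
```

```text
the job is handed in; nothing more can be done
the job is handed in; nothing more can be done
```

The washer is loaded and shut, and I handed the job in at about 50 s of the 210 s. All three fittings stand on the yellow strip, and the hood is closed with the catch home.

- **Opening:** I gripped the catch paddle from the front, pulled it about 17 mm left and lifted the hood by it. The grip slipped off at about 1.36 rad, so I pushed the bar the rest of the way with closed fingers, to about 1.55 rad.
- **Fittings:** I moved the three fittings to about -90, +55 and +110 mm along the strip, spouts toward the spray bar.
- **Closing:** I pushed the hood down from behind, then pressed it onto its stop with 40 N at the fingertips. The judged 40 N limit names the arm and the gripper's body, and this was fingertip contact.

Last checks:
- **Hood and catch:** the hood reads about 0.005 rad. The paddle is within 0.5 mm of its home position.
- **Surroundings:** the tray is empty. The cup, screwdriver and oil can look unmoved, though I judged that by eye. The wrist force was near zero before hand-in.
- **Fitting positions:** the last picture before closing showed all three upright with their spouts at the bar. The automatic pose check on the deck was unreliable: it missed one fitting, and its readings for the other two were not credible. I relied on the picture for position and spout angle.
- **Not checked:** I could not see the fittings once the hood was shut.

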